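# Finish the gear puzzle: cube in its nest, gear meshed and held down

### The job

Finish the gear puzzle on the lowest tier of the white stand: first set the beech cube in the nest it fits, fully down, and let go of it. Then pick up the gear with the cross-shaped hole, turn it until it meshes with the cross-shaped spindle, slide it down and press it fully home against the sprung white collar. Finish with the gripper still holding the gear pressed down (do not let go), the cube still in its nest, and all the other things left where they were.

Things in the scene. Friction and masses are not known exactly. Their poses are not given: they have to be found in the camera images.
- cube_center (a point): Centre of the loose beech cube, 40 mm on each side with rounded edges (flat darker discs mark its faces), about 45 g, lying on the grey mat whose top is 4 mm above the table. Its sides run along x and y; any quarter turn is the same. Grip its upper half (fingertips 16 mm or more above its underside) so that the fingers clear the nest.
- square_nest_floor (a point): Centre of the floor of the square pocket: 44 x 44 mm, 12 mm deep, chamfered mouth, in a fixed 74 mm square beech block on a round 108 mm base on the lowest tier (tier top 30 mm above the table). Pocket sides run along x and y (z up). This is the nest that the cube fits; it may be in any of three places along the tier.
- round_nest_floor (a point): Centre of the floor of the round pocket, 44 mm diameter, 12 mm deep, in a fixed block of the same outside shape as the square nest. The cube does not fit it. It stays empty.
- gear_center (a point): Centre, half-way up, of the loose green plastic gear with the cross-shaped hole, lying flat on the mat, about 70 g, 37 mm tall: below, a toothed rim 76 mm across and 12 mm thick; above it a square hub 38 x 38 mm, 25 mm tall, to grip by (fingertips just above the rim, about 3 mm). Hub sides and the arms of the cross run along x and y; z is up. The hole goes right through: two crossing slots 25 mm long and 10 mm wide. Any quarter turn is the same.
- spindle_top (a point): Top centre of the fixed metal spindle, a plus-shaped post 35 mm tall above its shoulder: two crossing fins 22 mm long and 7 mm thick, along x and y, with rounded tops. It stands in the middle of a round 108 mm base on the lowest tier, in any of three places along it. z is up; any quarter turn is the same.
- spindle_shoulder (a point): Centre of the spindle's round metal shoulder (29 mm diameter), 35 mm below the spindle top. The gear is fully home when its underside rests on it: its centre is then 18.5 mm above this point.
- collar (a joint): Travel in m of the white ring (30 mm inside, 48 mm outside) round the shoulder: 0 when up (its top 10 mm above the shoulder), growing as it is pressed down; 0.010 when the gear is home on the shoulder. A spring pushes it up with 3 N at the top and 8 N at 0.010; the gear's own weight does not press it down, so it must be kept pressed.
- plain_gear_center (a point): Bystander: centre of the other green gear, of the same rim and height but with a round 38 mm hub and a round hole, on the mat. Leave it.
- spinner_center (a point): Bystander: centre of the black three-lobed fidget spinner, 78 mm across, 10 mm tall, on the mat. Leave it.
- ball: Bystander: orange nubby ball, 52 mm, on the middle tier (75 mm above the table); origin at its underside. Leave it.
- bead: Bystander: clear glass bead, 28 mm across, 24 mm tall, on the middle tier; origin at its underside. Leave it.
- pawn: Bystander: brown wooden pawn, 50 mm tall, on the middle tier; origin at its underside. Leave it.
- cup: Bystander: small white cup, 56 mm across, 45 mm tall, on the middle tier; origin at its underside. Leave it.
There are look-alikes about, which are no part of the job. What is shaped like the part that bears cube_center but yellow is not meant. What is shaped like the part that bears gear_center but yellow is not meant.

How it is judged:
On the way, in this order (a step that is already met when the one before it is completed fails the run):
1. the cube is down in the square nest and let go (horizontal distance between cube_center and square_nest_floor below 0.004 m and z of cube_center in the frame of square_nest_floor below 0.0225 m and contact force between the fingers and cube below 0.1 N), for 0.2 s.
2. the gear is meshed on the spindle, at least 8 mm down it (horizontal distance between gear_center and spindle_shoulder below 0.004 m and angle between gear_center's own z axis and vertical below 0.1 rad and z of gear_center in the frame of spindle_shoulder below 0.0455 m), for 0.1 s.
At the end, for the whole second after the job is handed in: Cube let go in the square nest, within 4 mm of its axis and 2.5 mm of fully down. Cross-hole gear on the spindle within 4 mm of its axis and 2.5 mm of home, tilt under 0.1 rad, collar down more than 7.5 mm, fingers still on the gear (over 1 N), both at rest (all of step 1 and horizontal distance between gear_center and spindle_shoulder below 0.004 m and angle between gear_center's own z axis and vertical below 0.1 rad and z of gear_center in the frame of spindle_shoulder below 0.021 m and value of joint collar above 0.0075 m and contact force between the fingers and gear above 1 N and linear speed of each of gear, cube below 0.02 m/s); the arm keeps its last pose, push and grip.
It fails at once if something else (other gear, spinner, ball, bead, pawn or cup) is pushed more than 30 mm from its place (distance of any of plain_gear_center, spinner_center, ball, bead, pawn, cup from where it was at the start of the episode above 0.03 m).
It also fails if it takes over 53 s, if anything falls off the work surface, if the arm or the gripper's body presses on something with over 40 N, if the wrist force passes 120 N, or if a joint passes its speed limit or range.

### The arm

A 6-joint arm with a two-finger parallel gripper is mounted at the origin on the work surface. World frame = base frame: x ahead of the robot, y to its left, z up, the work surface at z = 0. Lengths are in m, angles in rad, forces in N, time in s.
With the tool pointing down it reaches from about 0.35 to 0.975 m from the base axis. Payload 7.1 kg.
Tool frame: the origin (TCP) lies on the front face of the gripper's body, between the roots of the fingers; the fingertips stand arm.finger_overhang ahead of it and the grasp point (between the pads) lies 61 mm ahead of it (arm.finger_overhang is the distance from the TCP to the fingertips, in m); x points along the fingers, y is the direction in which the jaws open and shut, and the axes are right-handed (so a half turn about x gives the same grasp; the last joint's range is limited). The gripper opens to 88 mm and grips with 3 to 60 N. Pads are 20 mm wide; open, the fingers measure 115 mm over their backs; the gripper's body (75 mm by 178 mm) begins 61 mm behind the grasp point.
Start: joints at [-0.019, 0.423, 1.63, -0, 1.089, -0.019], TCP at [0.625, 0, 0.303] pointing down, gripper open.
Joint ranges: [-3, 3], [-0.9, 2.11], [0.09, 2.58], [-1.31, 4.45], [0.11, 2.69], [-2.54, 2.54]. Speed limits (rad/s): [2.39, 2.39, 3.01, 3.14, 3.14, 3.14].

### API

Orientations are given as a rotation vector (axis times angle).
In Python, from cell import arm, vision, hand_in gives the robot as it stands. The module is installed in compiled form; this text tells all that it offers.
- The arm moves only by the tool servo_tool, never from a script. Its argument "motion" is a list that holds one entry, the list of rows, each a list of 7 numbers: the shift along the world's x, y, z in mm, then the turn, a rotation vector about the world's x, y, z in rad, then the opening, from -1 (shut) to 1 (fully open). In form: [[[x, y, z, rx, ry, rz, hand], ...]]. A call has 1 to 10 rows; each row is the pose to reach, as a shift and turn from the pose measured when the call began; what a row does not reach only later rows make up. A row lasts 1/12 s, in which the tool goes at most 41.7 mm and 7.16 degrees, less where a joint would pass 70% of its speed; a pose out of reach is approached as far as the arm can. A call with a gripper value outside its range is refused whole. The fingers move at their own pace and stop on an object; "squeeze" is the grip in N (left out, the last holds). Time passes only in rows, so rows that repeat a pose let the fingers close. It gives the time, the measured TCP pose, the force and the opening at its end, in the units of the state.
- arm.observe(): the state, without advancing time (a new reading comes with each control period).
- vision.camera(name): name is "scene" or "side" or "wrist"; returns (picture, depth): 384x512x3 uint8, red, green, blue; 384x512 float32, m along the optical axis (not along the pixel's ray), 0 where there is no reading.
- vision.get_calibration(name): a dict with "fx", "fy", "cx", "cy" (pixels), "world_from_camera" (4x4, takes a point from camera to world coordinates). Camera axes: x right, y down, z forward; pixel columns grow to the right and rows downward; lengths in m; the calibration is good to about 2 mm. The wrist camera is an equidistant fisheye: a pixel r from the principal point sees the ray r / f radians off the axis. A picture is of the moment at which its call begins: read the wrist's pose just before it. get_calibration takes no time and is no camera call; for the wrist camera it gives the pose at the moment of the call.
- hand_in(): hands the job in, once; it reports no verdict.
The state is a dict: "clock": time; "qpos": joint angles; "qvel": joint speeds; "tau": joint torques, N m; "ee_pos": TCP position; "tcp_rot": TCP orientation; "contact_force": force on the tool from outside, world axes, zero at the start; "wrist_torque": the same for the moment, N m; "grip_width": opening from 0.0 (shut) to 1.0 (fully open).
Only numpy, scipy, OpenCV 4.12 (cv2) and the standard library are available. Lean on these libraries where they do the work, as an engineer would, in place of code of your own. Each camera call takes 0.05 s, during which the arm holds its last target.

## Working session

There is one attempt and no reset: what is moved stays moved. The work goes in short steps, Python scripts to look and compute and a tool call to move; the robot and the scene stay as the last step left them, time stands still between calls to the robot, and variables do not carry over. Pictures are saved under pics/ and viewed, and the job is handed in when it is done.

Besides the shell and the picture viewer there is one more tool, called after "Request:" as name(argument=value, ...), one argument or row to a line, values as JSON. servo_tool: Moves the arm, as the interface text tells. Its arguments: {"type":"object","properties":{"motion":{"type":"array"},"squeeze":{"type":"number"}},"required":["motion"]}

```bash
mkdir -p pics
cat > h.py <<'E'
import numpy as np, cv2
from cell import arm, vision, hand_in
def shot(n,tag):
    c=vision.get_calibration(n); im,d=vision.camera(n)
    cv2.imwrite(f'pics/{tag}.png',im[:,:,::-1]); np.savez(f'pics/{tag}.npz',im=im,d=d,T=c['world_from_camera'],k=[c['fx'],c['fy'],c['cx'],c['cy']])
    return im,d
def load(tag): return np.load(f'pics/{tag}.npz')
def cloud(tag):
    z=load(tag); fx,fy,cx,cy=z['k']; d=z['d']; v,u=np.mgrid[:d.shape[0],:d.shape[1]]
    P=np.stack([(u-cx)/fx*d,(v-cy)/fy*d,d],-1); T=z['T']
    W=P@T[:3,:3].T+T[:3,3]; W[d<=0]=np.nan
    return W
def crop(tag,u0,v0,u1,v1,s,out):
    im=cv2.imread(f'pics/{tag}.png')[v0:v1,u0:u1]
    cv2.imwrite(f'pics/{out}.png',cv2.resize(im,None,fx=s,fy=s,interpolation=cv2.INTER_CUBIC))
E
python3 - <<'E'
from h import *
s=arm.observe()
for k,v in s.items(): print(k,np.round(v,4))
print(arm.finger_overhang)
for n in ['scene','side','wrist']:
    shot(n,n+'0'); c=vision.get_calibration(n); print(n,c['fx'],c['cx'],c['cy'],np.round(c['world_from_camera'],3).tolist())
a=[cv2.imread(f'pics/{n}0.png') for n in ['scene','side']]
E
```

```text
clock 0.0
qpos [-0.019   0.4239  1.6307  0.      1.0886 -0.019 ]
qvel [ 0.0002 -0.0008 -0.0005  0.0003 -0.0001 -0.0004]
tau [ 1.30000e-03 -5.44622e+01 -2.73671e+01  6.43000e-02  2.27000e-02
 -2.00000e-04]
ee_pos [0.6246 0.     0.3019]
tcp_rot [ 1.2085  1.2104 -1.2104]
contact_force [-0.5444 -0.1951  0.0569]
wrist_torque [-0.019  -0.042  -0.0343]
grip_width 1.0
0.08
scene 386.53725690585304 257.34847444793434 186.12855213222653 [[0.668, 0.516, -0.537, 1.061], [0.745, -0.462, 0.482, -0.388], [0.0, -0.721, -0.693, 0.77], [0.0, 0.0, 0.0, 1.0]]
side 355.21742644482134 249.48708803436136 187.21603282371078 [[-0.979, -0.159, 0.128, 0.406], [-0.203, 0.696, -0.688, 0.646], [0.021, -0.7, -0.714, 0.644], [0.0, 0.0, 0.0, 1.0]]
wrist 297.3186396354542 257.96372499849343 189.20189413572157 [[1.0, 0.001, -0.001, 0.626], [0.001, -0.956, -0.294, 0.08], [-0.001, 0.294, -0.956, 0.383], [0.0, 0.0, 0.0, 1.0]]
```

```bash
ls pics
```

```text
scene0.npz
scene0.png
side0.npz
side0.png
wrist0.npz
wrist0.png
```

View pics/scene0.png

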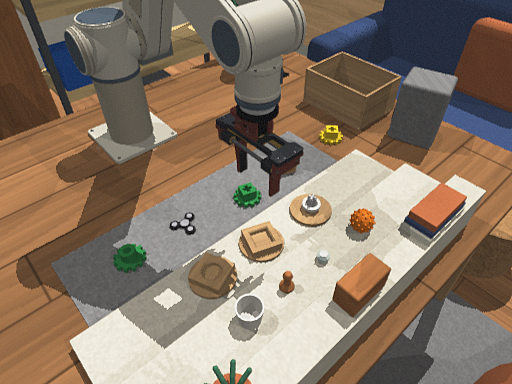

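View pics/side0.png

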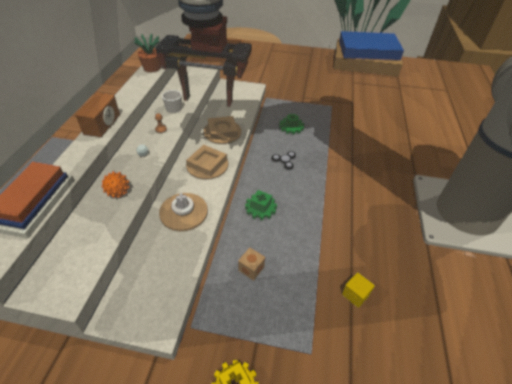

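View pics/wrist0.png

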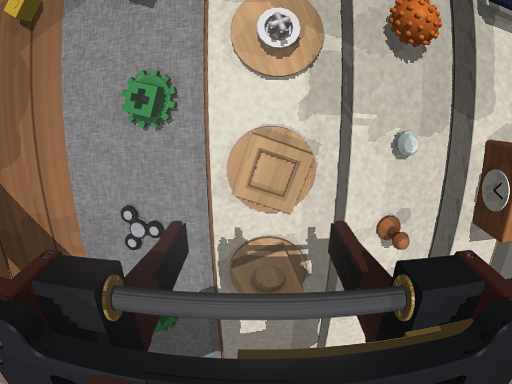

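The side picture shows these candidates:

| Thing | Candidates in the side picture |
|---|---|
| Cube | beech (252,262), yellow look-alike (358,290) |
| Gear | cross-hole green (261,205), plain green (291,124), yellow (236,373) |
| Nest | square (208,160), round (222,128) |
| Spindle | (183,205) |

By the description I want beech, cross-hole green and square. Next I'll check with crops.

Run:
```python
from h import *
crop('side0',140,130,320,290,4,'c1')
crop('wrist0',100,0,330,215,3,'c2')
W=cloud('side0')
for n,(u,v) in dict(cube=(252,256),yc=(358,285),gear=(261,200),sq=(208,160),rnd=(222,128),sp=(183,203),mat=(280,240),tier=(200,240)).items(): print(n,W[v,u].round(3))
W=cloud('scene0')
for n,(u,v) in dict(gear=(247,190),plain=(130,252),spinner=(182,223),sq=(262,240),sp=(311,202),mat=(210,220),tier=(300,250)).items(): print(n,W[v,u].round(3))
```

```text
cube [0.47  0.254 0.042]
yc [0.262 0.273 0.041]
gear [0.483 0.077 0.016]
sq [ 0.636 -0.002  0.045]
rnd [ 0.636 -0.143  0.045]
sp [0.638 0.173 0.071]
mat [0.422 0.173 0.003]
tier [0.586 0.23  0.029]
gear [0.474 0.099 0.023]
plain [ 0.463 -0.248  0.041]
spinner [ 0.446 -0.097  0.012]
sq [0.644 0.    0.047]
sp [0.653 0.158 0.073]
mat [ 0.48  -0.034  0.004]
tier [0.737 0.029 0.075]
```

View pics/c1.png

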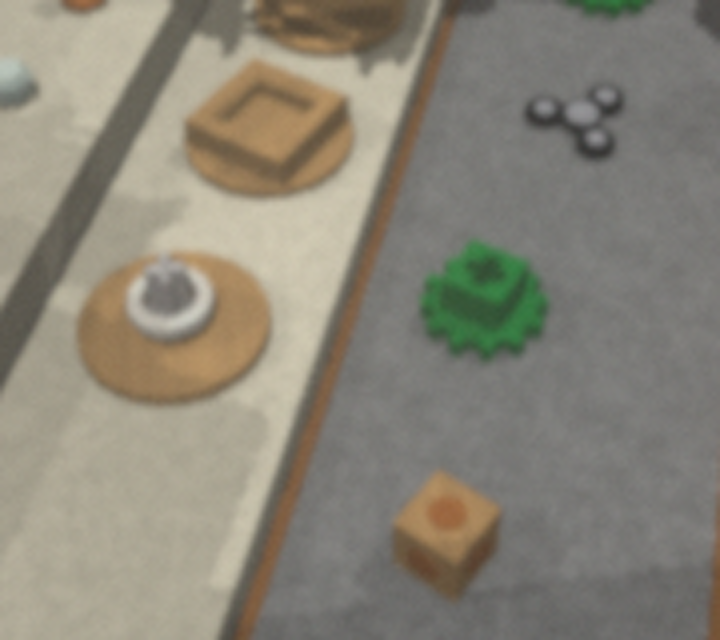

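View pics/c2.png

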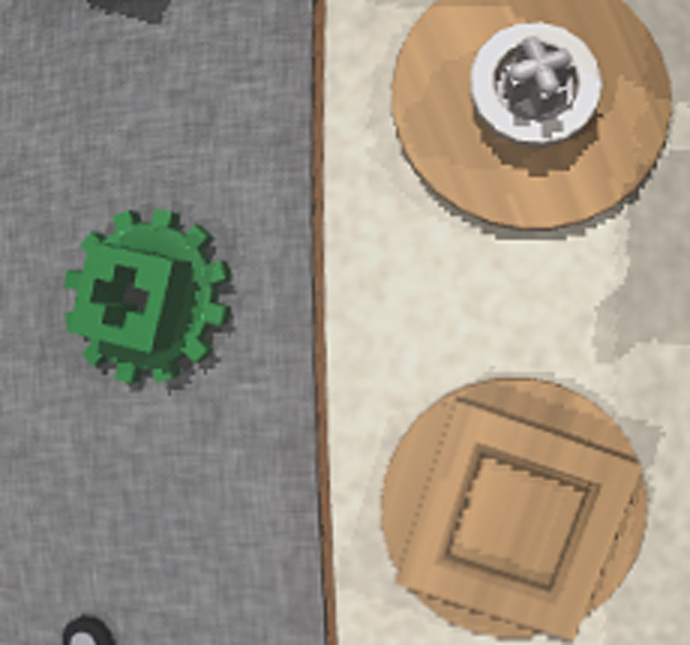

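The crops confirm the choice: beech cube with discs, green gear with a cross hole and square hub, and the square pocket in the middle. The cube, gear, nest and spindle are all rotated about z. I'll move so that one wrist view shows all four.

Request:
servo_tool(
  motion=[
    [[-20,40,0,0,0,0,1],[-40,75,0,0,0,0,1],[-55,110,0,0,0,0,1],[-75,150,0,0,0,0,1],[-75,150,0,0,0,0,1],[-75,150,0,0,0,0,1]],
  ],
)

```text
clock: 0.65
ee_pos: [0.5486, 0.1518, 0.302]
tcp_rot: [1.206, 1.212, -1.208]
contact_force: [-0.1, -1.1, 0.1]
grip_width: 1.005
```

Run:
```python
from h import *
s=arm.observe(); print(s['clock'],s['ee_pos'],s['tcp_rot'])
shot('wrist','w1')
im=cv2.imread('pics/w1.png'); cv2.imwrite('pics/w1b.png',cv2.resize(im,None,fx=1.56,fy=1.56,interpolation=cv2.INTER_CUBIC))
```

```text
0.65 [0.54864469 0.1518162  0.30200608] [ 1.20550759  1.21212533 -1.20766475]
```

View pics/w1b.png

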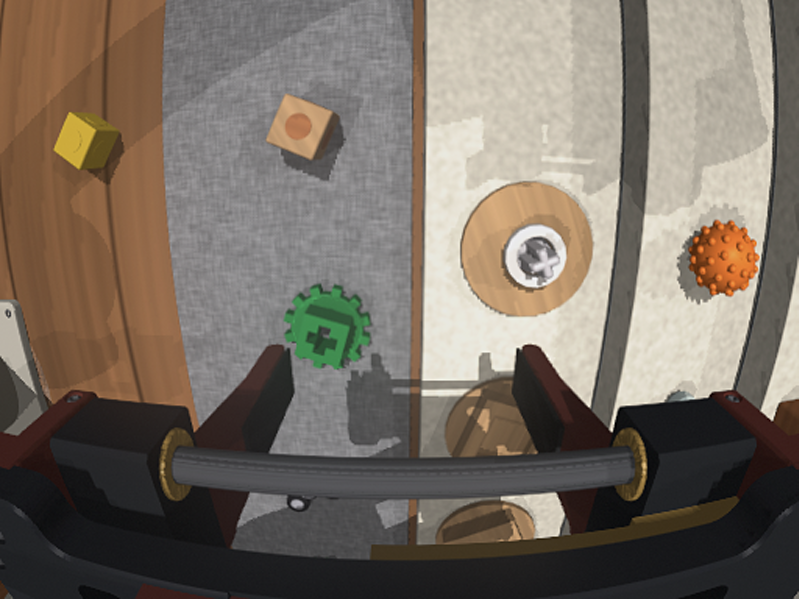

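```bash
cat >> h.py <<'E'
def wproj(tag,P):
    z=load(tag); fx,fy,cx,cy=z['k']; T=z['T']
    p=(np.asarray(P)-T[:3,3])@T[:3,:3]
    rho=np.hypot(p[...,0],p[...,1]); th=np.arctan2(rho,p[...,2]); k=th/np.maximum(rho,1e-9)
    return cx+fx*k*p[...,0], cy+fy*k*p[...,1]
def ortho(tag,x,y,zp,half,out,res=0.0002):
    # image right=+x, up=+y
    n=int(2*half/res); xs=x-half+res*(np.arange(n)+.5); ys=y+half-res*(np.arange(n)+.5)
    X,Y=np.meshgrid(xs,ys); u,v=wproj(tag,np.stack([X,Y,np.full_like(X,zp)],-1))
    o=cv2.remap(cv2.imread(f'pics/{tag}.png'),u.astype(np.float32),v.astype(np.float32),cv2.INTER_CUBIC)
    cv2.imwrite(f'pics/{out}.png',o); return o
def wcloud(tag):
    z=load(tag); fx,fy,cx,cy=z['k']; d=z['d']; v,u=np.mgrid[:d.shape[0],:d.shape[1]]
    a=(u-cx)/fx;b=(v-cy)/fy;th=np.hypot(a,b);k=np.tan(th)/np.maximum(th,1e-9)
    P=np.stack([a*k*d,b*k*d,d],-1);T=z['T'];W=P@T[:3,:3].T+T[:3,3];W[d<=0]=np.nan
    return W
E
python3 - <<'E'
from h import *
def zh(tag,x,y,r):
    W=wcloud(tag).reshape(-1,3); m=(abs(W[:,0]-x)<r)&(abs(W[:,1]-y)<r); z=W[m,2]
    h,e=np.histogram(z,bins=np.arange(-.01,.12,.002)); print(tag,x,y,[(round(e[i],3),int(h[i])) for i in range(len(h)) if h[i]>15])
    return W[m]
zh('w1',.47,.25,.045); zh('w1',.48,.085,.05); zh('w1',.642,.165,.06)
zh('w0' if 0 else 'wrist0',.642,0,.06)
def rect(tag,x,y,r,z0,z1):
    W=wcloud(tag).reshape(-1,3); m=(abs(W[:,0]-x)<r)&(abs(W[:,1]-y)<r)&(W[:,2]>z0)&(W[:,2]<z1)
    P=W[m][:,:2]; print(tag,m.sum(),np.median(W[m][:,2]),cv2.minAreaRect((P*1000).astype(np.float32)))
rect('w1',.47,.25,.06,.040,.048)
rect('w1',.48,.085,.05,.038,.046)
rect('wrist0',.642,0,.06,.05,.075)
rect('wrist0',.48,.085,.05,.038,.046)
ims=[ortho('w1',.47,.25,.044,.04,'o_cube'),ortho('w1',.48,.085,.041,.04,'o_gear'),ortho('w1',.642,.165,.08,.04,'o_sp'),ortho('wrist0',.642,0,.055,.055,'o_sq')]
g=np.vstack([np.hstack([cv2.resize(ims[0],(300,300)),cv2.resize(ims[1],(300,300))]),np.hstack([cv2.resize(ims[2],(300,300)),cv2.resize(ims[3],(300,300))])])
cv2.imwrite('pics/og.png',g)
E
```

```text
w1 0.47 0.25 [(np.float64(0.0), 162), (np.float64(0.002), 2601), (np.float64(0.004), 635), (np.float64(0.03), 16), (np.float64(0.04), 94), (np.float64(0.042), 805), (np.float64(0.044), 244)]
w1 0.48 0.085 [(np.float64(0.0), 62), (np.float64(0.002), 1850), (np.float64(0.004), 543), (np.float64(0.006), 40), (np.float64(0.008), 37), (np.float64(0.01), 38), (np.float64(0.012), 79), (np.float64(0.014), 721), (np.float64(0.016), 216), (np.float64(0.018), 27), (np.float64(0.02), 30), (np.float64(0.022), 28), (np.float64(0.024), 33), (np.float64(0.026), 22), (np.float64(0.028), 41), (np.float64(0.03), 27), (np.float64(0.032), 30), (np.float64(0.034), 30), (np.float64(0.036), 40), (np.float64(0.038), 218), (np.float64(0.04), 388)]
w1 0.642 0.165 [(np.float64(0.026), 119), (np.float64(0.028), 2259), (np.float64(0.03), 596), (np.float64(0.032), 17), (np.float64(0.034), 17), (np.float64(0.036), 195), (np.float64(0.038), 3407), (np.float64(0.04), 819), (np.float64(0.048), 91), (np.float64(0.05), 32), (np.float64(0.052), 37), (np.float64(0.054), 20), (np.float64(0.056), 108), (np.float64(0.058), 5
[... 425 characters left out ...]
5), (np.float64(0.046), 298), (np.float64(0.048), 48), (np.float64(0.05), 44), (np.float64(0.052), 61), (np.float64(0.054), 305), (np.float64(0.056), 1956), (np.float64(0.058), 404)]
w1 1144 0.043286477502884585 ((471.6831970214844, 256.45977783203125), (40.41645812988281, 40.95179748535156), 65.59931945800781)
w1 611 0.04034132738950463 ((483.5243835449219, 87.58435821533203), (38.83893585205078, 38.083744049072266), 72.7706069946289)
wrist0 2770 0.05717681304592978 ((641.5068359375, -3.4019813537597656), (75.41069030761719, 74.11091613769531), 71.2171630859375)
wrist0 682 0.04028627608968352 ((483.2108459472656, 87.87200927734375), (38.41701126098633, 39.12198257446289), 73.02352905273438)
```

View pics/og.png

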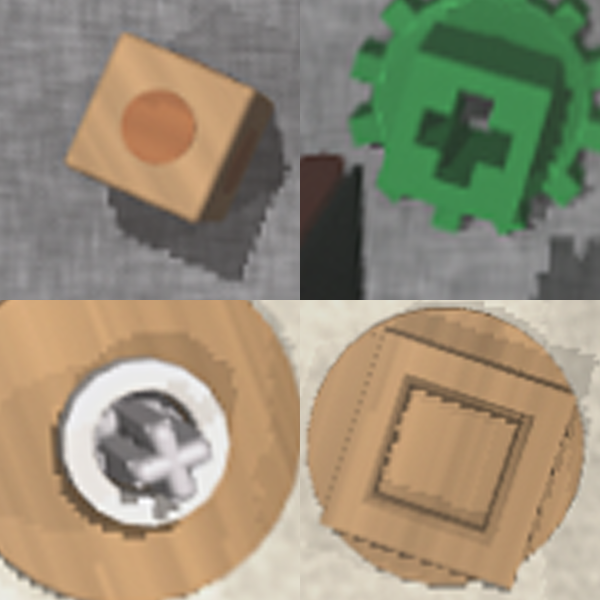

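Run:
```python
from h import *
from scipy.optimize import least_squares
for tag in ['w1','wrist0']:
    W=wcloud(tag).reshape(-1,3); W=W[np.isfinite(W[:,0])]
    def sel(x,y,r,a,b): return W[(np.hypot(W[:,0]-x,W[:,1]-y)<r)&(W[:,2]>a)&(W[:,2]<b)]
    P=sel(.642,.165,.06,.055,.062); c=P[:,:2].mean(0); print(tag,'ring',len(P),c)
    h=cv2.convexHull((P[:,:2]*1000).astype(np.float32)); print(cv2.minEnclosingCircle(h))
    P=sel(.642,.165,.07,.035,.0415); h=cv2.convexHull((P[:,:2]*1000).astype(np.float32)); print('base',cv2.minEnclosingCircle(h),cv2.fitEllipse(h))
    P=sel(.642,.165,.03,.076,.09); print('top',len(P),P[:,2].max(),P.mean(0))
    # cross fit
    def cost(p):
        d=P[:,:2]-p[:2]; R=np.array([[np.cos(p[2]),np.sin(p[2])],[-np.sin(p[2]),np.cos(p[2])]]); q=d@R.T
        def box(a,b): return np.hypot(np.maximum(abs(q[:,0])-a,0),np.maximum(abs(q[:,1])-b,0))
        return np.minimum(box(.011,.0025),box(.0025,.011))
    best=min((least_squares(cost,[P[:,0].mean(),P[:,1].mean(),a],x_scale=[.01,.01,.5]) for a in np.linspace(-.7,.8,16)),key=lambda r:r.cost)
    print('cross',best.x[:2],np.degrees(best.x[2]),best.cost)
ortho('w1',.642,.165,.083,.025,'o_sp2',.0001)
```

```text
w1 ring 774 [0.64452239 0.16412851]
((646.9998779296875, 162.6740264892578), 24.163074493408203)
base ((647.1747436523438, 162.5747833251953), 54.26186752319336) ((646.9553833007812, 162.8064422607422), (106.99039459228516, 107.78195190429688), 87.64934539794922)
top 239 0.08579024144919828 [0.64575391 0.16347451 0.08244899]
cross [0.64660334 0.16318357] 21.321971518383435 1.0974782113369527e-05
wrist0 ring 880 [0.64657356 0.16059607]
((646.8894653320312, 162.12774658203125), 24.12179183959961)
base ((646.8704223632812, 162.27532958984375), 54.1699104309082) ((646.8939819335938, 161.52256774902344), (105.97339630126953, 107.0821304321289), 98.56117248535156)
top 269 0.0863159120365744 [0.6465289  0.16135691 0.08272204]
cross [0.64659513 0.16184296] 20.892677473826843 1.7037426180711123e-05
```

View pics/o_sp2.png

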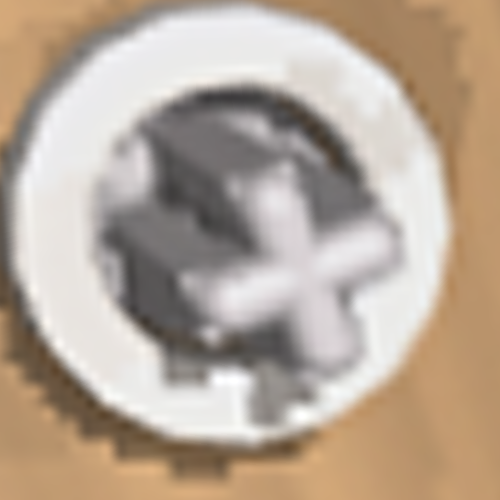

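Measured from the wrist views:

| Thing | x (m) | y (m) | Yaw |
|---|---|---|---|
| Cube | 0.4717 | 0.2565 | −24.4° |
| Gear | 0.4834 | 0.0877 | −17.1° |
| Nest | 0.6415 | −0.0034 | −18.8° |
| Spindle | 0.6468 | 0.1625 | +21° |

The nest floor is at z of about 0.045 and the shoulder at about 0.049.

```bash
cat >> h.py <<'E'
from scipy.spatial.transform import Rotation as Ro
def to(x,y,z,yaw):
    s=arm.observe(); R=Ro.from_rotvec(s['tcp_rot'])
    R0=Ro.from_matrix(np.array([[0,1,0],[0,0,-1],[-1,0,0]],float))
    D=Ro.from_euler('z',yaw,degrees=True)*R0*R.inv()
    print('clk',round(s['clock'],2),'F',s['contact_force'].round(1) if hasattr(s['contact_force'],'round') else s['contact_force'],'grip',s['grip_width'])
    print('pos',np.round(s['ee_pos'],4),'yaw',(R*R0.inv()).as_rotvec(degrees=True).round(2))
    print('shift mm',((np.array([x,y,z])-s['ee_pos'])*1000).round(1),'turn',D.as_rotvec().round(3))
E
python3 - <<'E'
from h import *
to(.4717,.2565,.20,-24.4)
W=wcloud('wrist0').reshape(-1,3)
m=(abs(W[:,1]-0.03)<.03)&(W[:,0]>.68)&(W[:,0]<.76)
for a in np.arange(.68,.75,.006):
    q=m&(abs(W[:,0]-a)<.003); print(round(a,3),np.median(W[q,2]).round(3),end='; ')
E
```

```text
clk 0.7 F [ 0.8 -0.   0.2] grip 0.9967791265489467
pos [0.5495 0.1506 0.3021] yaw [-0.02  0.06  0.13]
shift mm [ -77.8  105.9 -102.1] turn [ 0.    -0.001 -0.428]
0.68 0.325; 0.686 0.336; 0.692 0.326; 0.698 0.325; 0.704 0.318; 0.71 0.03; 0.716 0.029; 0.722 0.03; 0.728 0.064; 0.734 0.074; 0.74 0.074; 0.746 0.074;
```

Request:
servo_tool(
  motion=[
    [[-18,24,-23,0,0,-0.12,1],[-36,48,-46,0,0,-0.23,1],[-54,72,-70,0,0,-0.34,1],[-72,98,-94,0,0,-0.428,1],[-78,106,-102,0,-0.001,-0.428,1],[-78,106,-102,0,-0.001,-0.428,1]],
  ],
)

```text
clock: 1.2
ee_pos: [0.4702, 0.2564, 0.1979]
tcp_rot: [1.509, 0.979, -1.518]
contact_force: [-0.7, -0.2, 0.1]
grip_width: 1.004
```

Run:
```python
from h import *
to(.4717,.2565,.102,-24.4)
shot('wrist','w2')
W=wcloud('w2').reshape(-1,3); m=(np.hypot(W[:,0]-.4717,W[:,1]-.2565)<.035)&(W[:,2]>.04)&(W[:,2]<.048)
print(m.sum(),cv2.minAreaRect((W[m][:,:2]*1000).astype(np.float32)))
```

```text
clk 1.2 F [-0.7 -0.2  0.1] grip 1.0035744618084899
pos [0.4702 0.2564 0.1979] yaw [ -0.18   0.2  -24.22]
shift mm [  1.5   0.1 -95.9] turn [ 0.002 -0.004 -0.003]
2079 ((471.9932556152344, 256.92474365234375), (39.538700103759766, 39.253353118896484), 65.70867156982422)
```

View pics/w2.png

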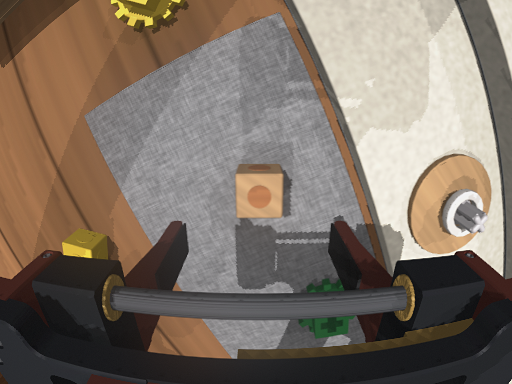

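The cube is square to the jaws and centred (259 against a mid-jaw column of 258). I'll descend and grip it.

Request:
servo_tool(
  motion=[
    [[2,0,-35,0.002,-0.004,-0.003,1],[2,0,-70,0.002,-0.004,-0.003,1],[2,0,-96,0.002,-0.004,-0.003,1],[2,0,-96,0.002,-0.004,-0.003,1],[2,0,-96,0.002,-0.004,-0.003,-1],[2,0,-96,0.002,-0.004,-0.003,-1],[2,0,-96,0.002,-0.004,-0.003,-1],[2,0,-96,0.002,-0.004,-0.003,-1],[2,0,-96,0.002,-0.004,-0.003,-1],[2,0,-96,0.002,-0.004,-0.003,-1]],
  ],
  squeeze=20,
)

```text
clock: 2.08
ee_pos: [0.4742, 0.2562, 0.1045]
tcp_rot: [1.519, 0.976, -1.511]
contact_force: [0.4, -0.5, -0.8]
grip_width: 0.58
```

Run:
```python
from h import *
to(.6415,-.0034,.2,-18.8)
```

```text
clk 2.08 F [ 0.4 -0.5 -0.8] grip 0.5802439190736668
pos [0.4742 0.2562 0.1045] yaw [  0.13  -0.21 -24.38]
shift mm [ 167.3 -259.6   95.5] turn [-0.002  0.004  0.097]
```

Request:
servo_tool(
  motion=[
    [[0,0,0,0,0,0,-1],[0,0,0,0,0,0,-1],[0,0,0,0,0,0,-1],[0,0,0,0,0,0,-1],[0,0,0,0,0,0,-1],[0,0,40,0,0,0,-1],[0,0,80,0,0,0,-1],[0,0,110,0,0,0,-1]],
  ],
  squeeze=20,
)

```text
clock: 2.75
ee_pos: [0.4743, 0.2564, 0.2161]
tcp_rot: [1.519, 0.976, -1.511]
contact_force: [0.2, 0.1, -0.2]
grip_width: 0.455
```

Run:
```python
from h import *
to(.6415,-.0034,.2,-18.8)
shot('wrist','w3')
```

```text
clk 2.75 F [ 0.2  0.1 -0.2] grip 0.4554207618101978
pos [0.4743 0.2564 0.2161] yaw [  0.13  -0.2  -24.37]
shift mm [ 167.2 -259.8  -16.1] turn [-0.002  0.004  0.097]
```

View pics/w3.png

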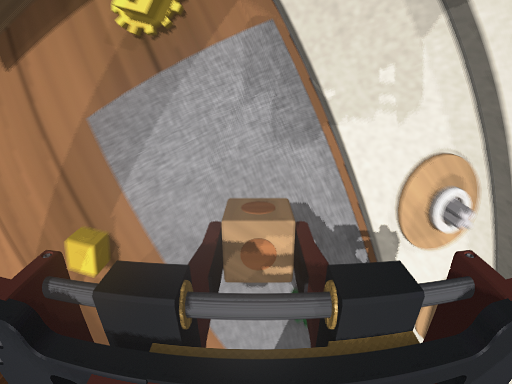

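The cube is held level between the pads, with its top near (258,255). I'll measure its pose in the hand from the depth.

Run:
```python
from h import *
im=load('w3')['im']; W=wcloud('w3')[200:283,215:300].reshape(-1,3)
z=W[:,2]; h,e=np.histogram(z,bins=np.arange(.1,.2,.002)); print([(round(e[i],3),int(h[i])) for i in range(len(h)) if h[i]>15])
zt=e[h.argmax()]+.001
m=abs(z-zt)<.004
print(zt,W[m].mean(0),cv2.minAreaRect((W[m][:,:2]*1000).astype(np.float32)))
```

```text
[(np.float64(0.12), 60), (np.float64(0.122), 64), (np.float64(0.124), 47), (np.float64(0.126), 66), (np.float64(0.128), 63), (np.float64(0.13), 75), (np.float64(0.132), 78), (np.float64(0.134), 78), (np.float64(0.136), 98), (np.float64(0.138), 99), (np.float64(0.14), 110), (np.float64(0.142), 109), (np.float64(0.144), 117), (np.float64(0.146), 120), (np.float64(0.148), 117), (np.float64(0.15), 135), (np.float64(0.152), 1078), (np.float64(0.154), 3439), (np.float64(0.156), 101), (np.float64(0.158), 58), (np.float64(0.16), 39), (np.float64(0.162), 51), (np.float64(0.164), 42), (np.float64(0.166), 49), (np.float64(0.168), 43), (np.float64(0.17), 43), (np.float64(0.172), 33), (np.float64(0.174), 40), (np.float64(0.176), 35), (np.float64(0.18), 16)]
0.15500000000000005 [0.47643375 0.25730732 0.15447229] ((475.2558898925781, 255.59951782226562), (40.2701416015625, 45.92997360229492), 66.06328582763672)
```

Run:
```python
from h import *
W=wcloud('wrist0').reshape(-1,3)
m=(np.hypot(W[:,0]-.6415,W[:,1]+.0034)<.032)&(W[:,2]>.042)&(W[:,2]<.0475); print(m.sum(),cv2.minAreaRect((W[m][:,:2]*1000).astype(np.float32)))
m=(np.hypot(W[:,0]-.6415,W[:,1]+.0034)<.07)&(W[:,2]>.034)&(W[:,2]<.041); h=cv2.convexHull((W[m][:,:2]*1000).astype(np.float32)); print(cv2.minEnclosingCircle(h))
o=ortho('wrist0',.6415,-.0034,.057,.04,'o_sq2',.0001)
```

```text
1334 ((640.957275390625, -4.143255233764648), (43.38688278198242, 44.06109619140625), 71.16783905029297)
((641.3043823242188, -3.1677145957946777), 54.364410400390625)
```

View pics/o_sq2.png

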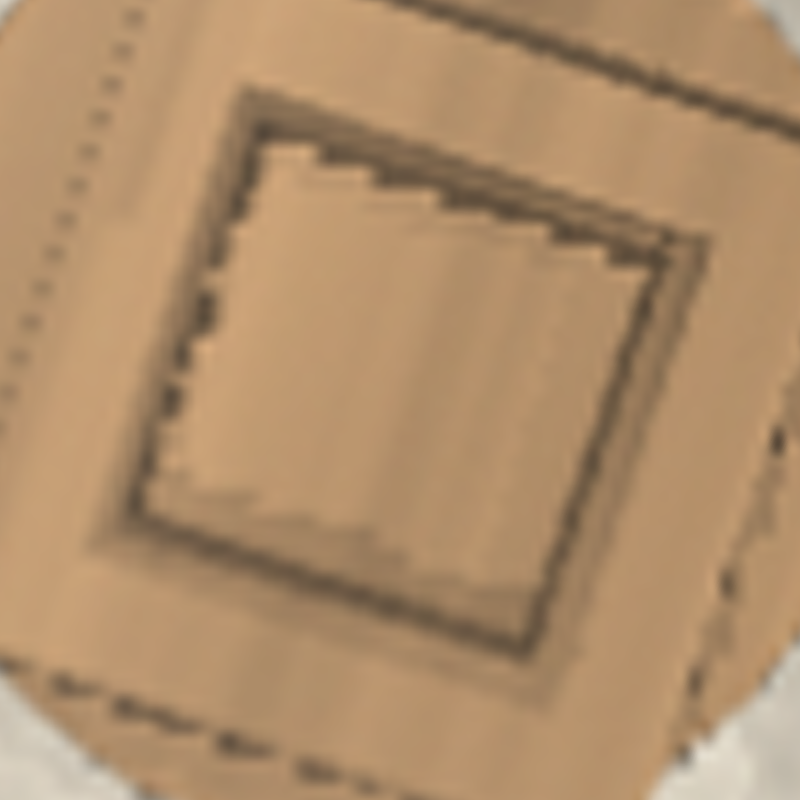

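The mouth corners average to (399,395) px, which puts the nest centre at about (0.6414, −0.0030). I'll move to hover above it.

Request:
servo_tool(
  motion=[
    [[20,-32,0,0,0,0.02,-1],[41,-64,0,0,0,0.04,-1],[62,-97,0,0,0,0.06,-1],[83,-129,0,0,0,0.08,-1],[104,-162,0,0,0,0.097,-1],[125,-194,0,-0.002,0.004,0.097,-1],[146,-227,-8,-0.002,0.004,0.097,-1],[167,-259,-16,-0.002,0.004,0.097,-1],[167,-259,-50,-0.002,0.004,0.097,-1],[167,-259,-50,-0.002,0.004,0.097,-1]],
  ],
)

```text
clock: 3.63
ee_pos: [0.6417, -0.0035, 0.166]
tcp_rot: [1.452, 1.038, -1.448]
contact_force: [-2.0, 0.8, -1.2]
grip_width: 0.455
```

Run:
```python
from h import *
to(.6416,-.0028,.145,-18.8)
shot('wrist','w4');shot('scene','s4');
a=cv2.imread('pics/w4.png'); crop('s4',200,180,320,290,5,'s4c')
```

```text
clk 3.63 F [-2.   0.8 -1.2] grip 0.4554660519026605
pos [ 0.6417 -0.0035  0.166 ] yaw [  0.24   0.05 -18.99]
shift mm [ -0.1   0.7 -21. ] turn [-0.004 -0.     0.003]
```

View pics/w4.png

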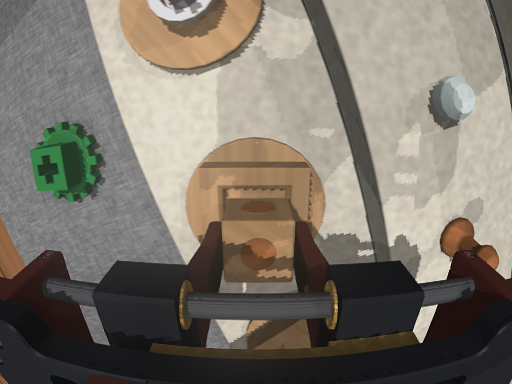

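View pics/s4c.png

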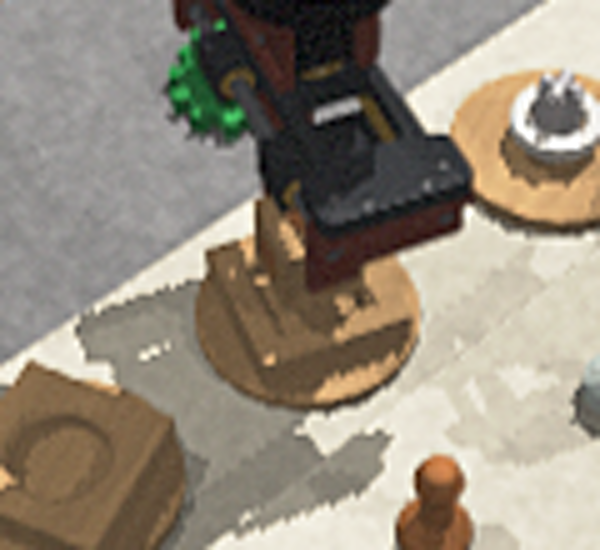

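Run:
```python
from h import *
W=wcloud('w4')
V=W.reshape(-1,3)
c=np.array([.6414,-.003]); a=np.radians(-18.8); ex=np.array([np.cos(a),np.sin(a)]); ey=np.array([-np.sin(a),np.cos(a)])
q=np.c_[(V[:,:2]-c)@ex,(V[:,:2]-c)@ey,V[:,2]]
b=(abs(q[:,2]-.0575)<.003)&(abs(q[:,0])<.05)&(q[:,1]>.024)&(q[:,1]<.05)
print('block', b.sum(), q[b].min(0),q[b].max(0), np.percentile(q[b],[1,99],axis=0))
t=(abs(q[:,2]-(.166-.0616))<.004)&(abs(q[:,0])<.03)&(abs(q[:,1])<.03)
print('cube',t.sum(),np.percentile(q[t],[1,50,99],axis=0))
b=(abs(q[:,2]-.0385)<.003)&(np.hypot(q[:,0],q[:,1])<.06); h=cv2.convexHull((V[b][:,:2]*1000).astype(np.float32)); print(cv2.minEnclosingCircle(h))
crop('w4',170,120,340,300,4,'w4c')
```

```text
block 2141 [-0.03752845  0.02400618  0.05452936] [0.03684124 0.03710772 0.0594298 ] [[-0.03655992  0.0241547   0.05504171]
 [ 0.03607875  0.03684162  0.0588447 ]]
cube 4881 [[-0.02288743 -0.01965496  0.10109826]
 [ 0.00177332  0.00280066  0.10434818]
 [ 0.02593911  0.01887692  0.10756697]]
((641.1021728515625, -2.723798990249634), 53.94561767578125)
```

View pics/w4c.png

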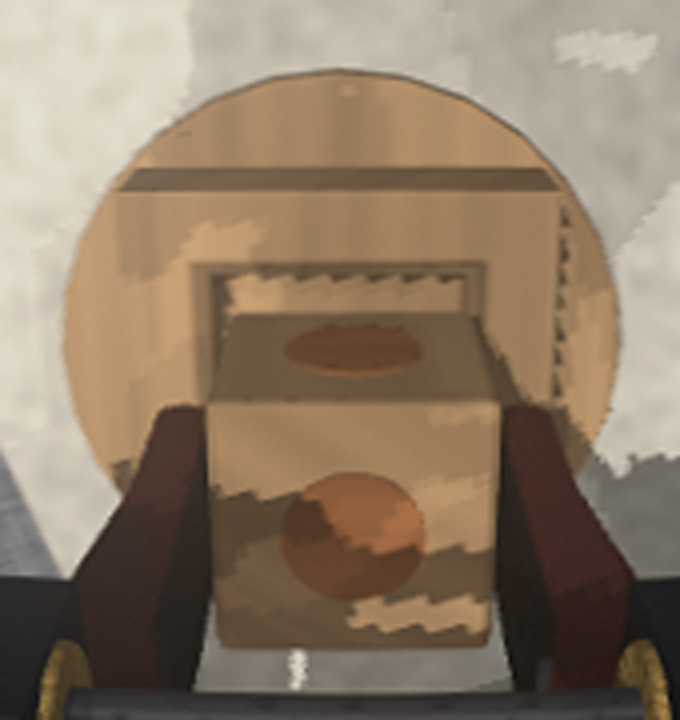

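The front bottom edge of the cube (230–478, mid 354 in the crop) sits about 2 mm to the +jaw side of the pocket mouth (193–487, mid 340). The depth data agrees at +1.8 mm. I'll shift by that, then lower.

Request:
servo_tool(
  motion=[
    [[-1.6,1,0,-0.004,0,0.003,-1],[-1.6,1,0,-0.004,0,0.003,-1],[-1.6,1,-4,-0.004,0,0.003,-1],[-1.6,1,-8,-0.004,0,0.003,-1],[-1.6,1,-12,-0.004,0,0.003,-1],[-1.6,1,-15,-0.004,0,0.003,-1],[-1.6,1,-18,-0.004,0,0.003,-1],[-1.6,1,-19,-0.004,0,0.003,-1],[-1.6,1,-19,-0.004,0,0.003,-1]],
  ],
)

```text
clock: 4.48
ee_pos: [0.6406, -0.0005, 0.1503]
tcp_rot: [1.447, 1.036, -1.443]
contact_force: [0.2, -0.3, 0.1]
grip_width: 0.453
```

Run:
```python
from h import *
to(.6416,-.0028,.145,-18.8)
shot('wrist','w5')
crop('w5',170,120,340,300,4,'w5c')
W=wcloud('w5')[225:275,235:280].reshape(-1,3); print(np.nanmedian(W,0))
```

```text
clk 4.48 F [ 0.2 -0.3  0.1] grip 0.45281161506819656
pos [ 6.406e-01 -5.000e-04  1.503e-01] yaw [  0.05  -0.11 -18.67]
shift mm [ 1.  -2.3 -5.3] turn [-0.     0.002 -0.002]
[0.64215783 0.00126234 0.0888079 ]
```

View pics/w5c.png

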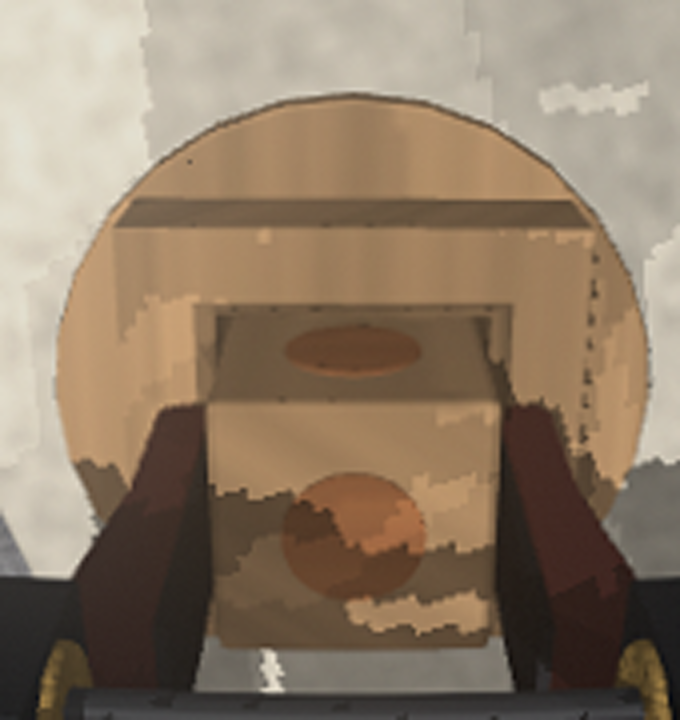

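The cube is about 8 mm into the pocket with no contact force, and there are about 4 mm left.

Request:
servo_tool(
  motion=[
    [[0,-1,-2,0,0,0,-1],[0,-1,-4,0,0,0,-1],[0,-1,-5,0,0,0,-1],[0,-1,-5,0,0,0,-1],[0,-1,-5,0,0,0,-1]],
  ],
)

```text
clock: 4.95
ee_pos: [0.6409, -0.0017, 0.1469]
tcp_rot: [1.447, 1.036, -1.443]
contact_force: [-3.9, -0.3, 11.3]
grip_width: 0.457
```

Run:
```python
from h import *
to(.6416,-.0028,.145,-18.8)
shot('wrist','w6')
crop('w6',170,120,340,300,4,'w6c')
W=wcloud('w6')[225:275,235:280].reshape(-1,3); print(np.nanmedian(W,0))
```

```text
clk 4.95 F [-3.9 -0.3 11.3] grip 0.45700988337324217
pos [ 0.6409 -0.0017  0.1469] yaw [  0.04  -0.16 -18.68]
shift mm [ 0.7 -1.1 -1.9] turn [-0.     0.003 -0.002]
[6.42554308e-01 9.86130585e-05 8.55451526e-02]
```

View pics/w6c.png

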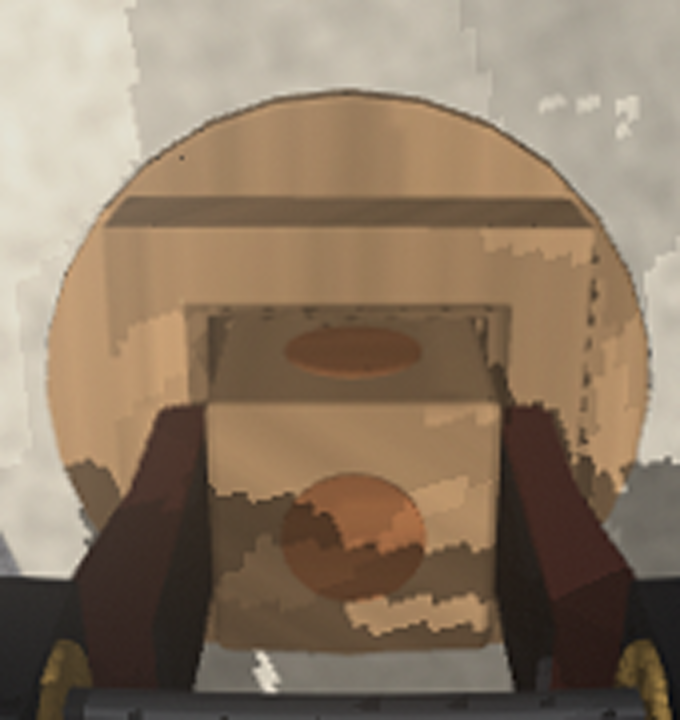

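The cube is on the floor (top at 0.0855, 11 N upward). I'll let go and rise.

Request:
servo_tool(
  motion=[
    [[-0.5,0,1,0,0,0,0.5],[-0.5,0,1,0,0,0,0.5],[-0.5,0,1,0,0,0,0.5],[-0.5,0,1,0,0,0,0.5],[-0.5,0,1,0,0,0,0.5],[-0.5,0,20,0,0,0,0.5],[-0.5,0,55,0,0,0,0.5],[-0.5,0,90,0,0,0,1],[-0.5,0,120,0,0,0,1]],
  ],
)

```text
clock: 5.75
ee_pos: [0.6404, -0.0017, 0.2684]
tcp_rot: [1.447, 1.036, -1.443]
contact_force: [0.3, 0.5, 0.2]
grip_width: 0.865
```

Run:
```python
from h import *
to(.4834,.0877,.2,-17.1)
shot('side','d7');shot('scene','s7')
crop('s7',200,180,320,290,5,'s7c')
for n in ['s7','d7']:
    W=cloud(n).reshape(-1,3); m=(np.hypot(W[:,0]-.6415,W[:,1]+.003)<.035)&(W[:,2]>.075)&(W[:,2]<.1)
    print(n,m.sum(),np.median(W[m],0),cv2.minAreaRect((W[m][:,:2]*1000).astype(np.float32)))
```

```text
clk 5.75 F [0.3 0.5 0.2] grip 0.8647767408990615
pos [ 0.6404 -0.0017  0.2684] yaw [  0.04  -0.16 -18.68]
shift mm [-157.    89.4  -68.4] turn [-0.     0.003  0.027]
s7 295 [ 0.64600852 -0.00341723  0.08616608] ((643.0396118164062, -1.3171234130859375), (40.36021423339844, 41.62267303466797), 69.49211883544922)
d7 230 [0.63764097 0.00606919 0.08415001] ((638.7100219726562, 0.6575450897216797), (42.02848434448242, 40.582733154296875), 72.91503143310547)
```

View pics/s7c.png

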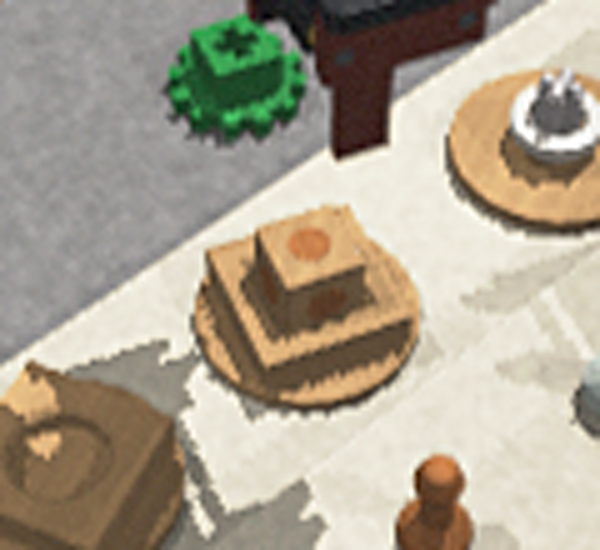

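The cube sits flat in the nest (top centre at (308,243) in the crop) and has been let go. Next is the gear.

Request:
servo_tool(
  motion=[
    [[-31,18,0,0,0,0.01,1],[-63,36,0,0,0,0.02,1],[-94,54,-15,0,0.002,0.027,1],[-125,71,-35,0,0.003,0.027,1],[-157,89,-55,0,0.003,0.027,1],[-157,89,-68,0,0.003,0.027,1],[-157,89,-68,0,0.003,0.027,1]],
  ],
)

```text
clock: 6.43
ee_pos: [0.4824, 0.0877, 0.2015]
tcp_rot: [1.426, 1.052, -1.422]
contact_force: [-0.5, 0.3, 0.2]
grip_width: 0.999
```

Run:
```python
from h import *
to(.4834,.0877,.099,-17.1)
shot('wrist','w8')
W=wcloud('w8').reshape(-1,3); m=(np.hypot(W[:,0]-.4834,W[:,1]-.0877)<.035)&(W[:,2]>.036)&(W[:,2]<.045)
print(m.sum(),np.median(W[m],0),cv2.minAreaRect((W[m][:,:2]*1000).astype(np.float32)))
```

```text
clk 6.43 F [-0.5  0.3  0.2] grip 0.9994215076691324
pos [0.4824 0.0877 0.2015] yaw [-1.000e-02 -1.600e-01 -1.702e+01]
shift mm [   1.    -0.  -102.5] turn [ 0.001  0.003 -0.001]
1423 [0.48434031 0.08933589 0.04035902] ((483.25048828125, 87.91946411132812), (38.37759780883789, 37.34479904174805), 73.20756530761719)
```

View pics/w8.png

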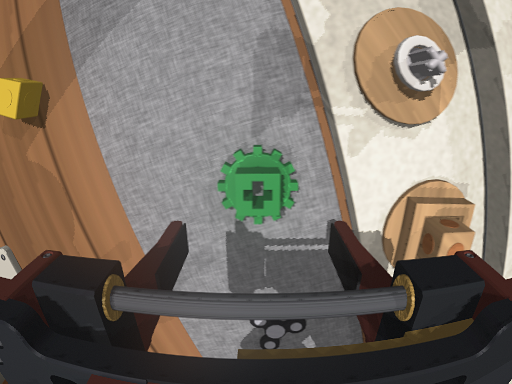

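The gear hub (cross at (259,192)) is centred and square to the jaws, so I'll descend and grip.

Request:
servo_tool(
  motion=[
    [[1,0,-38,0.001,0.003,-0.001,1],[1,0,-76,0.001,0.003,-0.001,1],[1,0,-98,0.001,0.003,-0.001,1],[1,0,-103,0.001,0.003,-0.001,1],[1,0,-103,0.001,0.003,-0.001,1],[1,0,-103,0.001,0.003,-0.001,-1],[1,0,-103,0.001,0.003,-0.001,-1],[1,0,-103,0.001,0.003,-0.001,-1],[1,0,-103,0.001,0.003,-0.001,-1],[1,0,-103,0.001,0.003,-0.001,-1]],
  ],
  squeeze=40,
)

```text
clock: 7.32
ee_pos: [0.4863, 0.0876, 0.101]
tcp_rot: [1.429, 1.051, -1.421]
contact_force: [-0.3, -1.1, 0.7]
grip_width: 0.659
```

Request:
servo_tool(
  motion=[
    [[0,0,0,0,0,0,-1],[0,0,0,0,0,0,-1],[0,0,0,0,0,0,-1],[0,0,0,0,0,0,-1],[0,0,0,0,0,0,-1],[0,0,0,0,0,0,-1]],
  ],
  squeeze=40,
)

```text
clock: 7.82
ee_pos: [0.4863, 0.0876, 0.1013]
tcp_rot: [1.429, 1.051, -1.421]
contact_force: [-1.2, -0.2, 5.4]
grip_width: 0.43
```

Request:
servo_tool(
  motion=[
    [[0,0,35,0,0,0,-1],[0,0,70,0,0,0,-1],[0,0,105,0,0,0,-1],[0,0,120,0,0,0,-1],[0,0,120,0,0,0,-1]],
  ],
  squeeze=40,
)

```text
clock: 8.23
ee_pos: [0.4882, 0.0879, 0.2247]
tcp_rot: [1.434, 1.047, -1.415]
contact_force: [1.1, 0.0, -0.6]
grip_width: 0.427
```

Run:
```python
from h import *
to(.6468,.1625,.2,21)
shot('wrist','w9')
crop('w9',150,150,370,310,3.5,'w9c')
V=wcloud('w9').reshape(-1,3)
a=np.radians(-17.1); c=arm.observe()['ee_pos'][:2]; ex=np.array([np.cos(a),np.sin(a)]); ey=np.array([-np.sin(a),np.cos(a)])
q=np.c_[(V[:,:2]-c)@ex,(V[:,:2]-c)@ey,V[:,2]]
m=(abs(q[:,0])<.05)&(abs(q[:,1])<.05)&(q[:,2]>.09)&(q[:,2]<.18)
im=load('w9')['im'].reshape(-1,3).astype(int); g=m&(im[:,1]>im[:,0]*1.4)&(im[:,1]>im[:,2]*1.2)
h,e=np.histogram(q[g,2],bins=np.arange(.09,.18,.002)); print([(round(e[i],3),int(h[i])) for i in range(len(h)) if h[i]>15])
np.save('g9.npy',q[g])
```

```text
clk 8.23 F [ 1.1  0.  -0.6] grip 0.42696420218714437
pos [0.4882 0.0879 0.2247] yaw [  0.22  -0.64 -17.11]
shift mm [158.6  74.6 -24.7] turn [-0.006  0.01   0.665]
[(np.float64(0.126), 36), (np.float64(0.128), 108), (np.float64(0.13), 134), (np.float64(0.132), 139), (np.float64(0.134), 162), (np.float64(0.136), 451), (np.float64(0.138), 2216), (np.float64(0.14), 163), (np.float64(0.142), 107), (np.float64(0.144), 120), (np.float64(0.146), 152), (np.float64(0.148), 164), (np.float64(0.15), 163), (np.float64(0.152), 194), (np.float64(0.154), 156), (np.float64(0.156), 164), (np.float64(0.158), 204), (np.float64(0.16), 182), (np.float64(0.162), 2168), (np.float64(0.164), 1014)]
```

View pics/w9c.png

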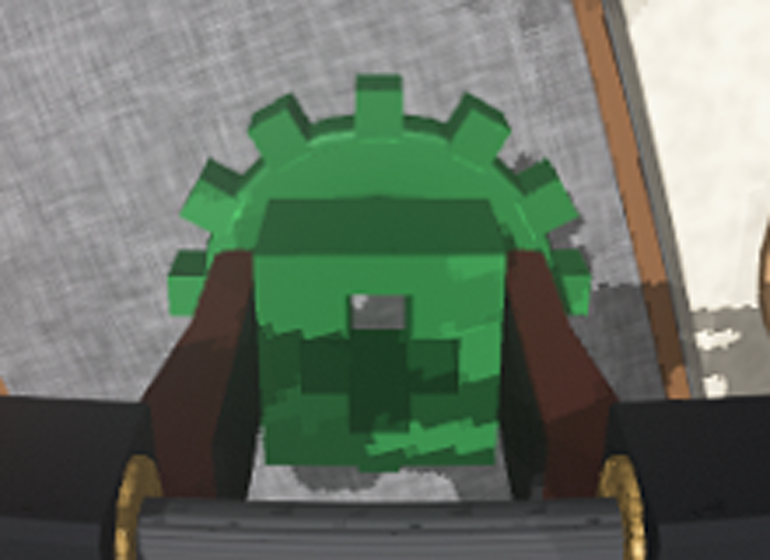

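Run:
```python
from h import *
q=np.load('g9.npy'); t=q[(abs(q[:,2]-.1635)<.002)]
print(np.percentile(t,[.5,99.5],axis=0)*1000, cv2.minAreaRect((t[:,:2]*1000).astype(np.float32)))
r=q[(abs(q[:,2]-.1385)<.002)]; print(np.percentile(r,[.2,99.8],axis=0)*1000)
```

```text
[[-15.9374206  -18.95901153 161.59551076]
 [ 21.86881487  19.31545036 165.15023474]] ((-1.4898548126220703, 0.0796661376953125), (47.25980758666992, 39.09315490722656), 0.35329610109329224)
[[-34.4862067  -37.7756229  136.61570638]
 [ 40.63180621  37.87367344 140.45040645]]
```

In the camera frame the gear sits about 3 mm to the +jaw side of the TCP reading. About 1 mm of that is tilt and 2 mm is a camera bias, and the cube showed the same bias. So I'll align camera-to-camera: first rotate to 21° and stop 70 mm short of the spindle so I can see it.

Run:
```python
from h import *
to(.670,.097,.205,21)
```

```text
clk 8.28 F [ 0.2 -0.5 -0.8] grip 0.43274262826868437
pos [0.4872 0.0878 0.2227] yaw [  0.17  -0.48 -17.12]
shift mm [182.8   9.2 -17.7] turn [-0.005  0.008  0.665]
```

Request:
servo_tool(
  motion=[
    [[30,1,-3,0,0,0.11,-1],[60,3,-6,0,0,0.22,-1],[90,4,-9,0,0,0.33,-1],[120,6,-12,0,0,0.44,-1],[150,8,-15,-0.005,0.008,0.55,-1],[183,9,-18,-0.005,0.008,0.665,-1],[183,9,-18,-0.005,0.008,0.665,-1],[183,9,-18,-0.005,0.008,0.665,-1],[183,9,-18,-0.005,0.008,0.665,-1]],
  ],
)

```text
clock: 9.03
ee_pos: [0.6685, 0.0966, 0.2023]
tcp_rot: [0.934, 1.363, -0.94]
contact_force: [-1.1, -0.4, 0.2]
grip_width: 0.432
```

```bash
cat >> h.py <<'E'
def rel(tag,yaw):
    # gear and spindle in camera-frame, expressed in (ex,ey) of yaw, relative to TCP reading
    s=arm.observe(); c=np.array(s['ee_pos'])[:2]; a=np.radians(yaw); ex=np.array([np.cos(a),np.sin(a)]); ey=np.array([-np.sin(a),np.cos(a)])
    V=wcloud(tag).reshape(-1,3); q=np.c_[(V[:,:2]-c)@ex,(V[:,:2]-c)@ey,V[:,2]]
    im=load(tag)['im'].reshape(-1,3).astype(int); g=(im[:,1]>im[:,0]*1.4)&(im[:,1]>im[:,2]*1.2)&(np.hypot(q[:,0],q[:,1])<.05)
    zt=s['ee_pos'][2]-.0612
    t=q[g&(abs(q[:,2]-zt)<.003)]; r=q[g&(abs(q[:,2]-zt+.025)<.003)]
    print('hub',np.median(t[:,2]),np.percentile(t[:,:2],[.5,99.5],axis=0).mean(0)*1000,'rim ex',np.percentile(r[:,0],[.2,99.8]).mean()*1000, np.percentile(r[:,1],[.2,99.8])*1000)
    return V,q
E
python3 - <<'E'
from h import *
to(.6448,.1625,.2,21)
shot('wrist','w10'); V,q=rel('w10',21)
from scipy.optimize import least_squares
d=np.hypot(V[:,0]-.6468,V[:,1]-.1625)
P=V[(d<.03)&(V[:,2]>.076)&(V[:,2]<.09)]
def cost(p):
    dd=P[:,:2]-p[:2]; R=np.array([[np.cos(p[2]),np.sin(p[2])],[-np.sin(p[2]),np.cos(p[2])]]); w=dd@R.T
    def box(a,b): return np.hypot(np.maximum(abs(w[:,0])-a,0),np.maximum(abs(w[:,1])-b,0))
    return np.minimum(box(.0105,.003),box(.003,.0105))
b=least_squares(cost,[P[:,0].mean(),P[:,1].mean(),.36],x_scale=[.01,.01,.5]); print('cross',len(P),b.x[:2],np.degrees(b.x[2]))
for lo,hi,n in [(.055,.062,'ring'),(.035,.0415,'base')]:
    h=cv2.convexHull((V[(d<.065)&(V[:,2]>lo)&(V[:,2]<hi)][:,:2]*1000).astype(np.float32)); print(n,cv2.minEnclosingCircle(h))
im=cv2.imread('pics/w10.png'); cv2.imwrite('pics/w10b.png',cv2.resize(im,None,fx=1.56,fy=1.56,interpolation=cv2.INTER_CUBIC))
E
```

```text
clk 9.03 F [-1.1 -0.4  0.2] grip 0.43154225187187933
pos [0.6685 0.0966 0.2023] yaw [-1.00e-02  2.50e-01  2.09e+01]
shift mm [-23.7  65.9  -2.3] turn [ 0.001 -0.004  0.002]
hub 0.14129480106615686 [ 0.43037222 -1.26093778] rim ex 0.2351045278026348 [-39.18095242  36.32184191]
cross 556 [0.64700573 0.16261071] 20.92123699579935
ring ((647.2401733398438, 162.52565002441406), 24.063329696655273)
base ((646.87353515625, 162.5343475341797), 54.30767822265625)
```

View pics/w10b.png

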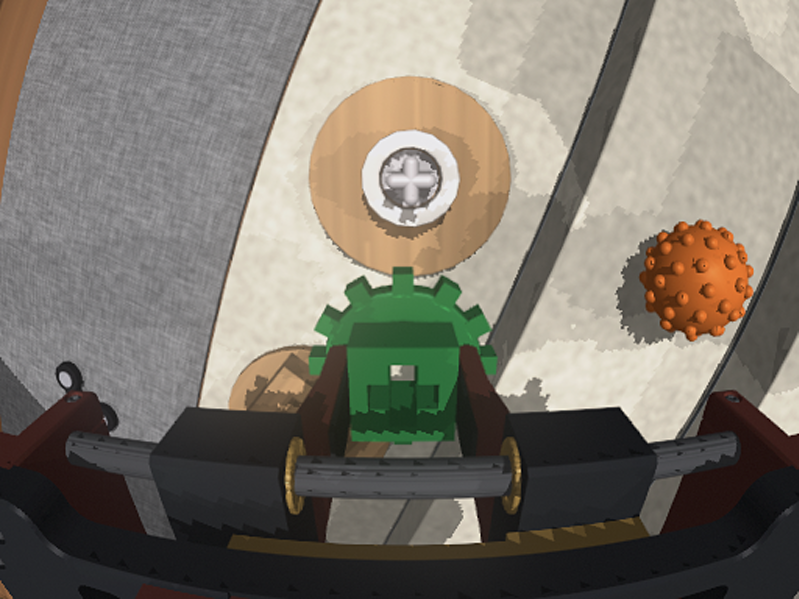

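The spindle is fully visible: cross at (410,180), yaw 20.9°, centre (0.6470, 0.1626). In the same camera frame the held gear is at (0.6693, 0.0955), so it needs (−22.7, +67) mm.

Request:
servo_tool(
  motion=[
    [[-8,22,0,0.001,-0.004,0.001,-1],[-15,45,0,0.001,-0.004,0.001,-1],[-22.7,67,-4,0.001,-0.004,0.001,-1],[-22.7,67,-8,0.001,-0.004,0.001,-1],[-22.7,67,-8,0.001,-0.004,0.001,-1],[-22.7,67,-8,0.001,-0.004,0.001,-1]],
  ],
)

```text
clock: 9.58
ee_pos: [0.6449, 0.1632, 0.1948]
tcp_rot: [0.935, 1.361, -0.936]
contact_force: [0.1, 0.1, -0.8]
grip_width: 0.43
```

Run:
```python
from h import *
to(.6458,.1636,.1465,20.9)
shot('wrist','w11'); V,q=rel('w11',21)
s=arm.observe(); c=np.array(s['ee_pos'])[:2]
d=np.hypot(V[:,0]-.6468,V[:,1]-.1625); im=load('w11')['im'].reshape(-1,3).astype(int)
h=cv2.convexHull((V[(d<.065)&(V[:,2]>.035)&(V[:,2]<.0415)][:,:2]*1000).astype(np.float32)); print(cv2.minEnclosingCircle(h))
crop('w11',150,130,370,310,3.5,'w11c')
shot('scene','s11'); crop('s11',250,130,370,250,5,'s11c')
shot('side','d11'); crop('d11',120,130,260,260,5,'d11c')
```

```text
clk 9.58 F [ 0.1  0.1 -0.8] grip 0.4295691084808283
pos [0.6449 0.1632 0.1948] yaw [-2.000e-02  3.000e-02  2.098e+01]
shift mm [  0.9   0.4 -48.3] turn [ 0.    -0.001 -0.001]
hub 0.13375442501160634 [ 0.25727927 -0.68715483] rim ex 0.10137018512684434 [-38.66103488  36.74920281]
((646.701416015625, 163.28494262695312), 53.985748291015625)
```

View pics/w11c.png

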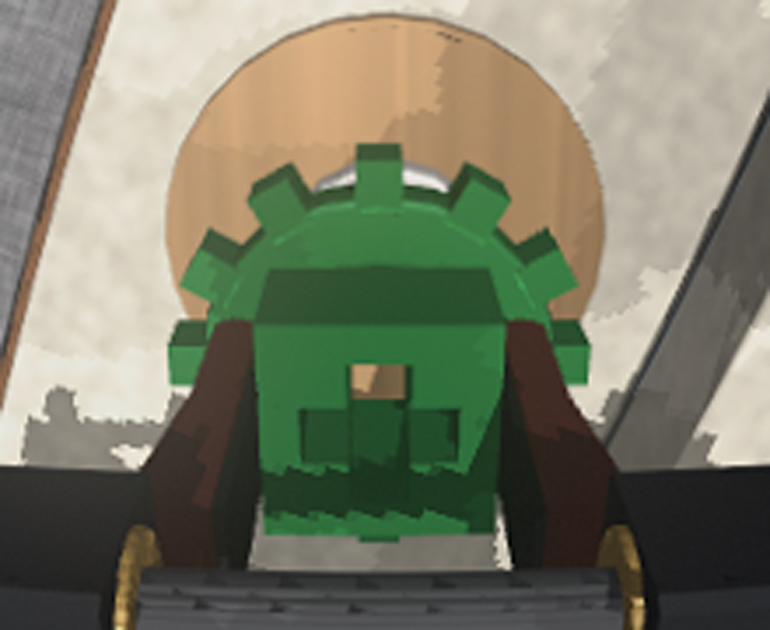

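View pics/d11c.png

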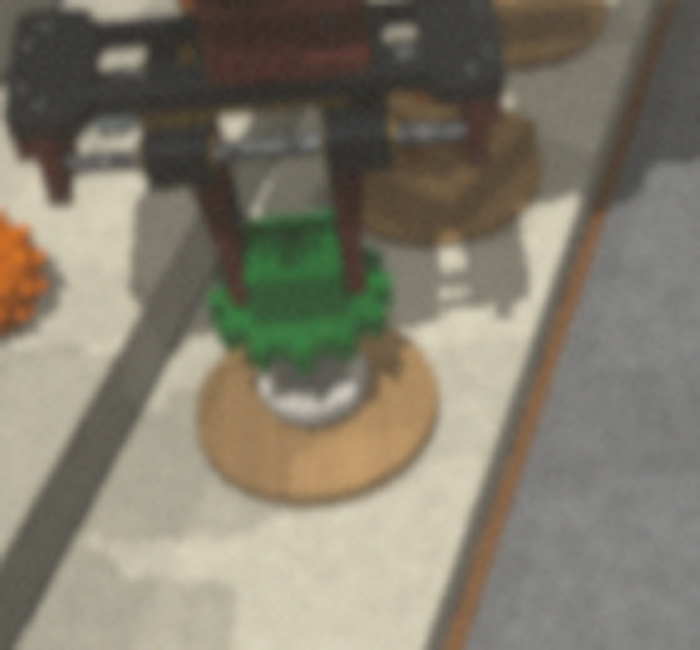

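The gear still needs about 1.5 mm in the +jaw direction (base mid at 385 and rim mid at 379 in the crop, and depth agrees). I'll correct, then lower to the spindle top while watching the force.

Request:
servo_tool(
  motion=[
    [[1.4,0.4,0,0,-0.001,-0.001,-1],[1.4,0.4,0,0,-0.001,-0.001,-1],[1.4,0.4,-4,0,-0.001,-0.001,-1],[1.4,0.4,-8,0,-0.001,-0.001,-1],[1.4,0.4,-8,0,-0.001,-0.001,-1]],
  ],
)

```text
clock: 10.15
ee_pos: [0.6468, 0.1627, 0.1861]
tcp_rot: [0.937, 1.359, -0.937]
contact_force: [0.1, -1.7, -0.1]
grip_width: 0.431
```

Run:
```python
from h import *
to(.6468,.1636,.1465,20.9)
shot('wrist','w12'); V,q=rel('w12',21)
d=np.hypot(V[:,0]-.6468,V[:,1]-.1625)
h=cv2.convexHull((V[(d<.065)&(V[:,2]>.035)&(V[:,2]<.0415)][:,:2]*1000).astype(np.float32)); print(cv2.minEnclosingCircle(h))
crop('w12',150,130,370,310,3.5,'w12c')
```

```text
clk 10.15 F [ 0.1 -1.7 -0.1] grip 0.4311732184254778
pos [0.6468 0.1627 0.1861] yaw [-2.000e-02  0.000e+00  2.083e+01]
shift mm [  0.    0.9 -39.6] turn [0.    0.    0.001]
hub 0.12504658213584408 [ 0.54551917 -1.23338655] rim ex 0.4108675951475411 [-39.16838972  36.16916598]
((646.6563110351562, 163.62518310546875), 53.66719055175781)
```

View pics/w12c.png

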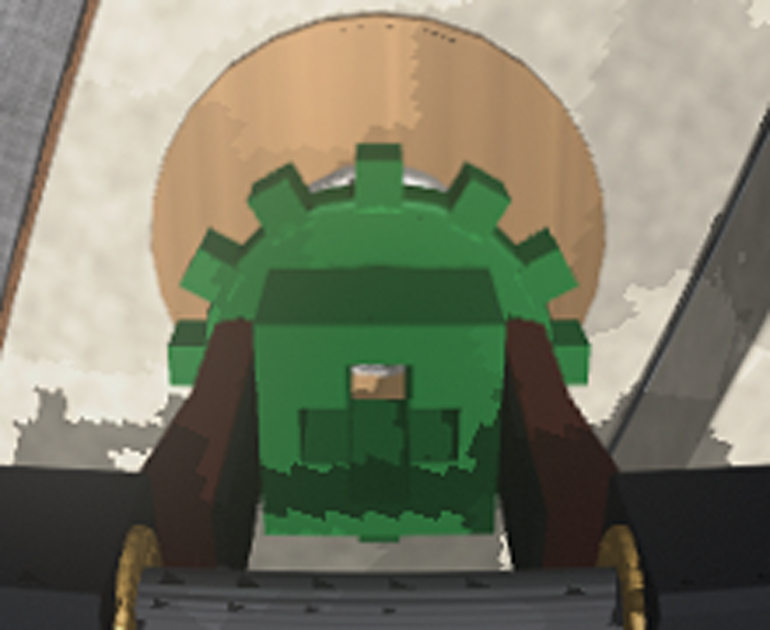

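Jaw direction is now aligned (377 against 379). The other direction needs about +1 mm. I'll correct and go down about 8 mm.

Request:
servo_tool(
  motion=[
    [[-0.6,0.8,0,0,0,0.001,-1],[-0.6,0.8,0,0,0,0.001,-1],[-0.6,0.8,-3,0,0,0.001,-1],[-0.6,0.8,-6,0,0,0.001,-1],[-0.6,0.8,-8,0,0,0.001,-1],[-0.6,0.8,-8,0,0,0.001,-1]],
  ],
)

```text
clock: 10.7
ee_pos: [0.6459, 0.1636, 0.1777]
tcp_rot: [0.936, 1.36, -0.937]
contact_force: [0.7, 0.4, -0.8]
grip_width: 0.431
```

Run:
```python
from h import *
to(.6462,.1635,.1465,20.9)
shot('wrist','w13'); V,q=rel('w13',21)
crop('w13',150,130,370,310,3.5,'w13c')
```

```text
clk 10.7 F [ 0.7  0.4 -0.8] grip 0.4305224399862883
pos [0.6459 0.1636 0.1777] yaw [-2.00e-02  5.00e-02  2.09e+01]
shift mm [  0.3  -0.1 -31.2] turn [ 0.001 -0.001  0.   ]
hub 0.11664751487709044 [ 0.44217279 -1.24296433] rim ex 0.3354601920494936 [-39.24649133  36.34818997]
```

View pics/w13c.png

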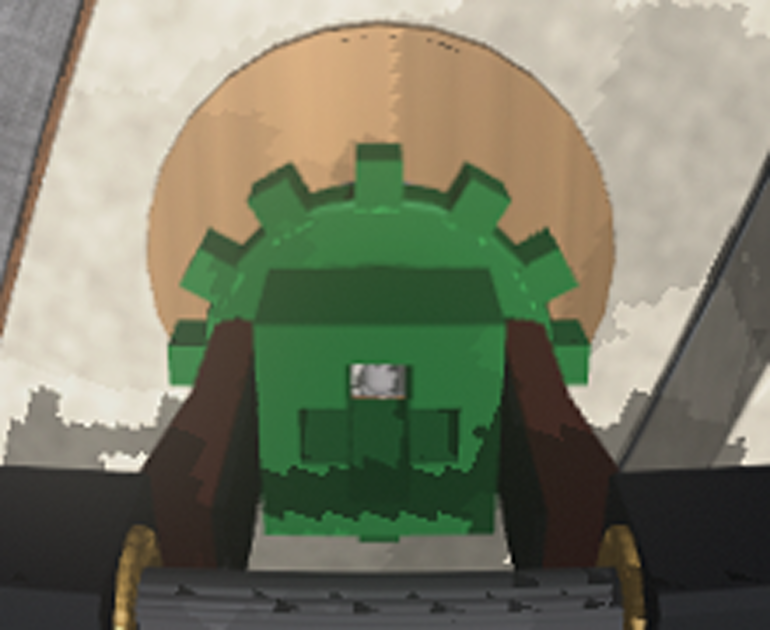

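The gear is about 6 mm onto the spindle with no force, and the metal fin shows inside the slot at (380,380). I'll continue down.

Request:
servo_tool(
  motion=[
    [[0,0,-4,0,0,0,-1],[0,0,-8,0,0,0,-1],[0,0,-12,0,0,0,-1],[0,0,-16,0,0,0,-1],[0,0,-16,0,0,0,-1]],
  ],
  squeeze=50,
)

```text
clock: 11.17
ee_pos: [0.6455, 0.1635, 0.1607]
tcp_rot: [0.935, 1.361, -0.938]
contact_force: [0.4, 0.1, -0.3]
grip_width: 0.434
```

Request:
servo_tool(
  motion=[
    [[0,0,-4,0,0,0,-1],[0,0,-8,0,0,0,-1],[0,0,-11,0,0,0,-1],[0,0,-14,0,0,0,-1],[0,0,-14,0,0,0,-1],[0,0,-14,0,0,0,-1]],
  ],
)

```text
clock: 11.67
ee_pos: [0.6459, 0.1636, 0.1475]
tcp_rot: [0.936, 1.361, -0.937]
contact_force: [-1.8, 0.6, 6.3]
grip_width: 0.43
```

Run:
```python
from h import *
to(.6462,.1635,.1465,20.9)
shot('wrist','w14'); V,q=rel('w14',21)
```

```text
clk 11.67 F [-1.8  0.6  6.3] grip 0.4297784131224341
pos [0.6459 0.1636 0.1475] yaw [-2.00e-02  6.00e-02  2.09e+01]
shift mm [ 0.3 -0.1 -1. ] turn [ 0.001 -0.001  0.   ]
hub 0.08656579310891155 [ 0.49014034 -1.20193581] rim ex 0.5058284845419793 [-39.0429965   36.31080414]
```

Force is 6.3 N and the gear is about 1 mm from home. I'll press further until it meets the shoulder.

Request:
servo_tool(
  motion=[
    [[0,0,-1,0,0,0,-1],[0,0,-2,0,0,0,-1],[0,0,-3,0,0,0,-1],[0,0,-3,0,0,0,-1],[0,0,-3,0,0,0,-1]],
  ],
)

```text
clock: 12.13
ee_pos: [0.646, 0.1635, 0.1472]
tcp_rot: [0.936, 1.36, -0.937]
contact_force: [-8.6, -2.9, 21.5]
grip_width: 0.43
```

Run:
```python
from h import *
to(.6462,.1635,.1465,20.9)
shot('wrist','w15'); V,q=rel('w15',21)
shot('side','d15'); crop('d15',120,100,260,260,4,'d15c')
shot('scene','s15');
```

```text
clk 12.13 F [-8.6 -2.9 21.5] grip 0.4297270592666786
pos [0.646  0.1635 0.1472] yaw [-2.00e-02  5.00e-02  2.09e+01]
shift mm [ 0.2 -0.  -0.7] turn [ 0.001 -0.001  0.   ]
hub 0.08620383638443013 [ 0.54180662 -1.26577731] rim ex 0.5082972556459953 [-39.28368566  36.42347906]
```

View pics/d15c.png

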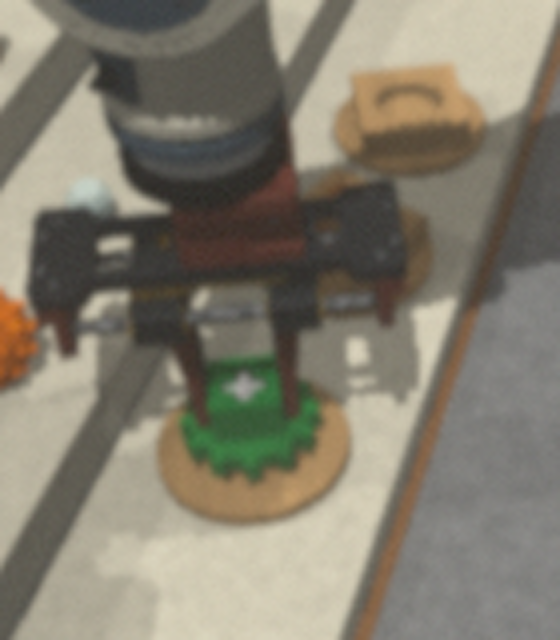

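View pics/s15.png

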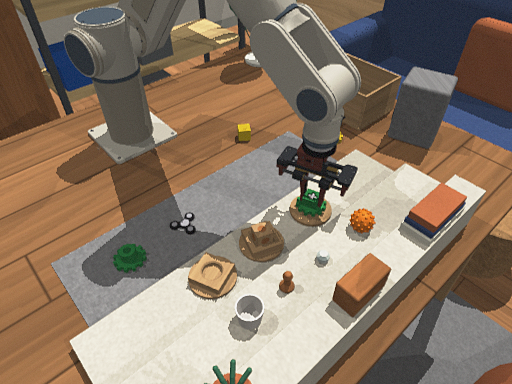

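The gear is home: force rose from 6 to 21 N over 0.3 mm, and its underside is at 0.049. The spindle cross shows in the hub top. Now I'll check the cube in its nest.

Run:
```python
from h import *
crop('s15',220,200,310,290,6,'s15c')
for n in ['s15','s7']:
    W=cloud(n).reshape(-1,3); m=(np.hypot(W[:,0]-.6415,W[:,1]+.003)<.035)&(W[:,2]>.08)&(W[:,2]<.1)
    P=W[m]; A=np.c_[P[:,:2]-P[:,:2].mean(0),np.ones(len(P))]; f=np.linalg.lstsq(A,P[:,2],rcond=None)[0]
    # block top reference
    m2=(np.hypot(W[:,0]-.6415,W[:,1]+.003)<.05)&(W[:,2]>.052)&(W[:,2]<.064)
    print(n,len(P),f, np.median(P[:,2]), np.median(W[m2][:,2]))
# gear view w8 sees the cube too (yaw -17, wrist)
for n in ['w8']:
    W=wcloud(n).reshape(-1,3); m=(np.hypot(W[:,0]-.6415,W[:,1]+.003)<.035)&(W[:,2]>.08)&(W[:,2]<.1); P=W[m]
    A=np.c_[P[:,:2]-P[:,:2].mean(0),np.ones(len(P))]; print(n,len(P),np.linalg.lstsq(A,P[:,2],rcond=None)[0],cv2.minAreaRect((P[:,:2]*1000).astype(np.float32)))
```

```text
s15 262 [-0.02661828  0.01633161  0.08583177] 0.08603782840386909 0.05798193717924055
s7 264 [-0.02233701  0.02379301  0.0860284 ] 0.08630469524269291 0.05790928060130851
w8 815 [ 0.01334692 -0.07978747  0.08483125] ((644.1200561523438, 5.924957275390625), (24.950517654418945, 41.363128662109375), 76.82640075683594)
```

View pics/s15c.png

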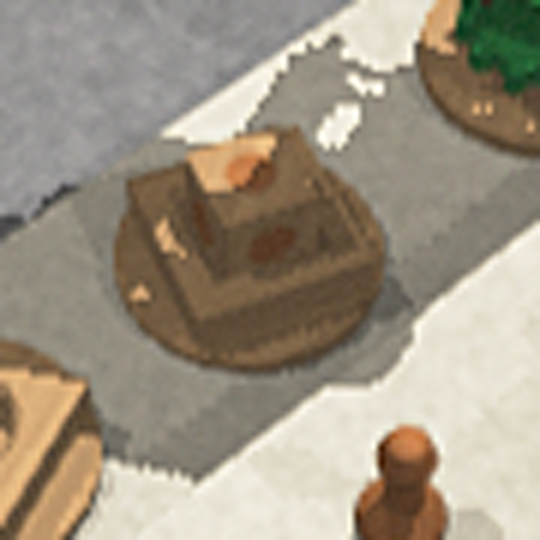

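The cube top is 28 mm above the block top, which equals 40 − 12, so it is fully down and level. I'll confirm the push is steady and hand in.

Run:
```python
from h import *
s=arm.observe(); print(s['clock'],s['contact_force'],s['grip_width'],np.abs(s['qvel']).max())
print(hand_in())
```

```text
12.2833 [-7.97952844 -2.51116928 22.83735172] 0.42996048574939605 0.0014030263338929117
the job is handed in; nothing more can be done
None
```

I set the beech cube in the square nest and let go of it. Then I gripped the cross-hole gear by its hub, turned it about 38° to match the spindle, slid it down and pressed it home. I handed in at 12.3 s, still holding it pressed. Handing in gives no verdict, so these are my own last checks:

- **Cube:** its top is 28 mm above the block top, which is fully down (40 − 12 mm). It is level to within 0.03 rad and the fingers are clear of it.
- **Gear:** its underside is at about z = 0.049, level with the shoulder. Pressing further raised the force from 6 to 21 N while it moved only 0.3 mm. At hand-in it read a steady 23 N down with the arm at rest and the grip at 50 N.
- **Bystanders:** none of them looked moved in the last scene picture. I did not measure their positions.
- **Disagreements:** the wrist camera and the arm's reading differed by up to about 2 mm along the jaws, so I aligned both fits by comparing the parts within the wrist picture. One wrist-depth fit of the cube top (0.08 rad tilt) disagreed with the scene camera. It covered only part of the face, so I went by the scene camera.

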